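# Free-running check of the pump syringes

### The arm

A 6-joint arm with a two-finger parallel gripper is mounted at the origin on the work surface. World frame = base frame: x ahead of the robot, y to its left, z up, the work surface at z = 0. Lengths are in m, angles in rad, forces in N, time in s.
With the tool pointing down it reaches from about 0.275 to 0.825 m from the base axis. Payload 4.9 kg.
Tool frame: the origin (TCP) lies midway between the tips of the shut fingers; the grasp point (between the pads) lies 19 mm behind it (bot.grip_depth is the distance from the TCP to the grasp point, in m); z points along the fingers, y is the line along which they close (so a half turn about z gives the same grasp; the last joint's range is limited). The gripper opens to 85 mm and grips with 20 to 120 N. Pads are 22 mm wide; open, the fingers measure 114 mm over their backs; the gripper's body (76 mm by 85 mm) begins 54 mm behind the grasp point. The pads swing forward as they close: fully open they stand 13 mm farther back than shut.
Start: joints at [-1.411, 0.326, -0.193, 1.052, 0, 1.437], TCP at [0.159, -0.526, 0.231] pointing down, gripper open.
Joint ranges: [-2.65, 2.65], [-0.97, 1.79], [-1.3, 1.35], [-1.93, 2.1], [-1.47, 1.37], [-3.14, 3.14]. Speed limits (rad/s): [2.57, 2.57, 3.14, 3.14, 3.14, 3.14].

### API

Orientations are given as a unit quaternion [w, x, y, z].
In Python, from cell import bot gives the robot as it stands. Calls block until the motion is done:
- bot.move_pose(position, orientation): joint-space move of the TCP to a pose.
- bot.move_linear(position, speed=0.15, rotation=None, until_force=None): straight line of the TCP; rotation=None keeps the orientation; speed is the mean speed in m/s. With until_force (N) it stops when the force on the tool has changed by that much, and returns True; else False.
- bot.goto_joints(angles): joint-space move.
- bot.set_gripper(opening, grasp_force=None): opening from 0.0 (shut) to 1.0 (fully open); grasp_force is the grip in N (None keeps the last); returns when the fingers have stopped.
- bot.wait(seconds).
- bot.solve_ik(position, orientation): joint angles nearest the present ones, or None.
- bot.camera(name): name is "side" or "top" or "wrist"; returns the picture (420x560x3 uint8, red, green, blue); there is no depth.
- bot.calibration(name): a dict with "mtx" (3x3 intrinsics, pixels), "k1" (the pictures are not rectified: a ray, as slopes to the right and down, at radius r is drawn at 1 + k1 r^2 times it, then the intrinsics apply), "extrinsics" (4x4, takes a point from world to camera coordinates); the wrist camera has in their place "hand_eye" (4x4, takes a point from camera to tool coordinates, whose origin is the TCP and whose axes are the flange's). Camera axes: x right, y down, z forward; pixel columns grow to the right and rows downward; lengths in m; the calibration is good to about 2 mm. A picture is of the moment at which its call begins: read the wrist's pose just before it. calibration takes no time and is no camera call.
A pose or a line that the arm cannot do raises bot.PlanningError and nothing moves.
- bot.close_job(): hands the job in; it is judged then, once.
Trained networks look in the newest picture that a camera, given by its name, has taken for a name from the list of things; names that differ only in an ending like _2 or _b are one class to them, and where a whole thing is asked for, a point or a joint stands for the part that bears it (a point fixed in the world has none). Each returns a list of dicts, best first, with "confidence" (0 to 1); they miss things now and then, are a little off and sometimes report something else, mostly with a low value. They report only what shows in the picture. A call takes as long as a camera call.
- bot.search_frame(camera, thing): "bbox" ([left, top, width, height] in pixels, round what is visible of it).
Readings, each from a call of its own:
- bot.read_clock(): time.
- bot.read_joint_positions(): joint angles.
- bot.read_joint_vel(): joint speeds.
- bot.read_joint_efforts(): joint torques, N m.
- bot.read_position(): TCP position.
- bot.read_tool_rot(): TCP orientation.
- bot.read_ft_force(): force on the tool from outside, world axes, zero at the start.
- bot.read_moment(): the same for the moment, N m.
- bot.read_gripper_width(): opening from 0.0 (shut) to 1.0 (fully open).
- bot.read_finger_force(): force on a finger pad.
Only numpy, scipy, OpenCV 4.12 (cv2) and the standard library are available. Lean on these libraries where they do the work, as an engineer would, in place of code of your own. Each camera call takes 0.05 s, during which the arm holds its last target. There are 200 camera calls.

### The job

Two syringes are clamped in the syringe pump for the next run and one of them has a blocked tip: try both plungers by pushing them in. The one that runs freely goes fully home and stays in its cradle under its clamp; when the other gets noticeably stiffer as it goes in, stop and do not force it, swing up its spring clamp, then lift that syringe out and leave it lying in the steel tray. Do not disturb the other things on the bench.

Things in the scene. Friction and masses are not known exactly. Their poses are not given: they have to be found in the camera images.
- pump: Twin syringe pump, white case, dark metal deck, 210 (x) x 310 (y) x 80 mm high, fixed. Origin under its centre; x from control panel to back (away from robot), y along the syringes, plunger to nozzle. Barrel axes 112 mm up at x -45 (near) and +45 mm (far). Parked pusher carriage: y -151 to -135 mm, 142 mm high. Guide rods at x -13 and 13 from there to y 10, 116 mm high.
- seat_near (a point): Where the origin of the syringe in the near cradle lies when seated (pump x -45, y 10, height 112 mm; axes as the pump's). The barrel rests in two 46 mm wide V rests: front, pump y 10 to 26 mm, and rear, y 92 to 110 mm. The flange stands in a slot between the front rest and two posts (y -2 to 4, 116 mm high); lift straight up to take the syringe out.
- seat_far (a point): The same for the far cradle (pump x +45 mm).
- clamp_near (a joint): Angle of the near clamp finger, rad: 0 = down on the barrel, 2.0 = swung up and back (stop). Over-centre spring: below about 0.8 rad it snaps down, above it springs open and stays open by itself. About 2.5 N at the knob lifts it. Standing open, its knob reaches 205 mm above the bench: carry things over it.
- clamp_far (a joint): Angle of the far clamp finger, rad: 0 = down on the barrel, 2.0 = swung up and back (stop). Over-centre spring: below about 0.8 rad it snaps down, above it springs open and stays open by itself. About 2.5 N at the knob lifts it. Standing open, its knob reaches 205 mm above the bench: carry things over it.
- knob_near (a point): Centre of the black ball knob, 16 mm dia, at the free end of the near clamp finger (steel bar across the barrel over the rear rest). Down: 34 mm from the barrel axis on the robot's side, 136.5 mm up, 40 mm clear below; pinch it from above, fingers apart along pump y. It swings up and away from the robot, radius 66 mm, about a hinge along pump y at 32 mm beyond the barrel axis, pump y 101, 133.5 mm up.
- knob_far (a point): The same for the far cradle's clamp finger.
- syringe_a: 60 ml clear syringe, 65 g; both look alike, one is blocked, only the feel of its plunger tells which. Origin: barrel axis at the nozzle-side face of the finger flange; y towards the nozzle. Barrel 29 mm dia, y 0 to 115 mm; flange 44 (x) x 30 mm, y -4 to 0; nozzle to y 129. Between the rests the barrel is free from y 16 to 82: grasp from above across x near y 49 mm. Starts lying in a cradle (which one varies).
- syringe_b: 60 ml clear syringe, 65 g; both look alike, one is blocked, only the feel of its plunger tells which. Origin: barrel axis at the nozzle-side face of the finger flange; y towards the nozzle. Barrel 29 mm dia, y 0 to 115 mm; flange 44 (x) x 30 mm, y -4 to 0; nozzle to y 129. Between the rests the barrel is free from y 16 to 82: grasp from above across x near y 49 mm. Starts lying in a cradle (which one varies).
- plunger_a (a joint): Plunger travel of syringe_a, m: starts at 0 to 0.004, grows as pushed in (towards the nozzle), 0.060 = fully home at its stop. A free plunger takes a steady 3.5 N all the way. In the blocked syringe trapped air adds 2.2 N per 10 mm (3.5 N at first, 8 N at 20 mm, 12 N at 40 mm); let go, it springs back to about 16 mm in, where friction holds it.
- plunger_b (a joint): Plunger travel of syringe_b, m: starts at 0 to 0.004, grows as pushed in (towards the nozzle), 0.060 = fully home at its stop. A free plunger takes a steady 3.5 N all the way. In the blocked syringe trapped air adds 2.2 N per 10 mm (3.5 N at first, 8 N at 20 mm, 12 N at 40 mm); let go, it springs back to about 16 mm in, where friction holds it.
- thumb_a (a point): Centre of the outer (pushing) face of syringe_a's thumb disc, on the syringe axis: upright disc, 30 mm dia, 4 mm thick, push it along the syringe's +y. It is 80 mm behind the syringe's origin at joint 0, 20 mm behind it when home. About 65 mm free space behind it, then the parked pusher carriage.
- thumb_b (a point): Centre of the outer (pushing) face of syringe_b's thumb disc, on the syringe axis: upright disc, 30 mm dia, 4 mm thick, push it along the syringe's +y. It is 80 mm behind the syringe's origin at joint 0, 20 mm behind it when home. About 65 mm free space behind it, then the parked pusher carriage.
- tip_a (a point): End of syringe_a's nozzle.
- tip_b (a point): End of syringe_b's nozzle.
- tray: Open stainless steel instrument tray on the bench, 270 (its x) x 150 (its y) x 26 mm high, walls and floor 3 mm, fixed; origin under its centre. A syringe lying in it has its axis about 18 mm above the bench.
- beaker: Bystander: glass beaker 68 mm diameter, 92 mm high, standing between pump, tray and robot; origin under its centre.
- jar: Bystander: teal jar with white cap, 72 mm diameter, 105 mm high, behind the pump; origin under its centre.
- reagent: Bystander: amber bottle, 68 mm diameter, 130 mm high, behind the pump; origin under its centre.
- spatula: Bystander: flat steel spatula, 177 mm long, 5 mm high, lying in front of the pump; origin under its middle.
- stirrer: Bystander: blue magnetic stirrer with a round plate, 160 x 150 x 97 mm, fixed, right of the pump; origin under its centre.
- beaker_tall: Bystander: glass beaker 60 mm diameter, 105 mm high, standing on the stirrer plate.
- glove_box: Bystander: box of gloves 115 x 230 x 75 mm on the right; origin under its centre.

How it is judged:
On the way:
1. both plungers have been tried: each pushed in past 8 mm (value of joint each of plunger_a, plunger_b above 0.008 m), for 0.1 s.
At the end, for the whole second after the job is handed in: Blocked syringe at rest inside the tray (thumb disc and nozzle within its walls, under 45 mm above its underside); the free one within 8 mm of its seat, its clamp finger down (under 0.2 rad), its plunger home (past 56.5 of 60 mm). The emptied cradle's clamp may be up or down (((x of thumb_b in the frame of tray between -0.134 and 0.134 m and y of thumb_b in the frame of tray between -0.074 and 0.074 m and z of each of thumb_b, tip_b in the frame of tray below 0.045 m and x of tip_b in the frame of tray between -0.134 and 0.134 m and y of tip_b in the frame of tray between -0.074 and 0.074 m and linear speed of syringe_b below 0.02 m/s and ((distance between syringe_a and seat_near below 0.008 m and value of joint clamp_near below 0.2 rad) or (distance between syringe_a and seat_far below 0.008 m and value of joint clamp_far below 0.2 rad)) and value of joint plunger_a above 0.0565 m) or (x of thumb_a in the frame of tray between -0.134 and 0.134 m and y of thumb_a in the frame of tray between -0.074 and 0.074 m and z of each of thumb_a, tip_a in the frame of tray below 0.045 m and x of tip_a in the frame of tray between -0.134 and 0.134 m and y of tip_a in the frame of tray between -0.074 and 0.074 m and linear speed of syringe_a below 0.02 m/s and ((distance between syringe_b and seat_near below 0.008 m and value of joint clamp_near below 0.2 rad) or (distance between syringe_b and seat_far below 0.008 m and value of joint clamp_far below 0.2 rad)) and value of joint plunger_b above 0.0565 m))); the robot touches nothing.
It fails at once if the blocked plunger is forced on past 40 mm (against over 9 N between 40 and 52 mm) ((value of joint plunger_a between 0.04 and 0.052 m and contact force between the fingers and syringe_a above 9 N) or (value of joint plunger_b between 0.04 and 0.052 m and contact force between the fingers and syringe_b above 9 N)).
It fails at once if a syringe is dragged out from under its clamp finger (18 to 45 mm off its seat with that finger below 0.6 rad) ((distance between syringe_a and seat_near between 0.018 and 0.045 m and value of joint clamp_near below 0.6 rad) or (distance between syringe_a and seat_far between 0.018 and 0.045 m and value of joint clamp_far below 0.6 rad) or (distance between syringe_b and seat_near between 0.018 and 0.045 m and value of joint clamp_near below 0.6 rad) or (distance between syringe_b and seat_far between 0.018 and 0.045 m and value of joint clamp_far below 0.6 rad)).
It fails at once if a bystander is shifted more than 20 mm or knocked over (distance of any of beaker, jar, reagent, spatula, beaker_tall, glove_box from where it was at the start of the episode above 0.02 m or angle between any of beaker, jar, reagent, spatula, beaker_tall, glove_box's own z axis and vertical above 0.3 rad).
It also fails if it takes over 72 s, if anything falls off the work surface, if the arm or the gripper's body presses on something with over 40 N, if the wrist force passes 120 N, or if a joint passes its speed limit or range.

## Working session

There is one attempt and no reset: what is moved stays moved. The work goes in short steps, each a Python script; the robot and the scene stay as the last script left them, time stands still between calls to the robot, and variables do not carry over. Pictures are saved under pics/ and viewed, at most 10 in all, crops included, and the job is handed in when it is done.

```bash
ls; mkdir -p pics; python3 - <<'E'
from cell import bot
import cv2, numpy as np
ims=[]
for c in("top","side"):
    im=bot.camera(c); cv2.imwrite(f"pics/{c}0.png",im[:,:,::-1])
    for t in["pump","knob_near","syringe_a","thumb_a","tip_a","tray","beaker","clamp_near","stirrer"]:
        print(c,t,[(d['bbox'],round(d['confidence'],2)) for d in bot.search_frame(c,t)][:3])
    k=bot.calibration(c);print(k)
print(bot.calibration("wrist"))
print(bot.read_clock(),bot.read_tool_rot())
E
```

```text
pics
top pump [([240.1, 139.3, 123.7, 93.6], 0.97), ([387.0, 176.7, 66.0, 75.8], 0.74)]
top knob_near [([264.1, 189.8, 13.3, 28.3], 0.52), ([193.5, 257.7, 32.7, 27.0], 0.16)]
top syringe_a [([250.5, 153.8, 72.6, 26.5], 0.98), ([258.9, 181.7, 72.5, 28.6], 0.66)]
top thumb_a [([409.8, 194.2, 39.6, 31.3], 0.72), ([299.7, 156.0, 23.1, 10.1], 0.7), ([304.0, 186.9, 29.7, 12.7], 0.69)]
top tip_a [([259.1, 187.9, 77.2, 24.1], 0.83), ([249.8, 158.0, 75.9, 20.1], 0.8)]
top tray [([103.6, 190.0, 64.1, 97.9], 0.79), ([309.5, 183.8, 22.3, 10.1], 0.67)]
top beaker [([195.2, 259.2, 30.8, 26.7], 0.89)]
top clamp_near [([298.7, 155.5, 28.5, 13.0], 0.62), ([239.1, 137.4, 126.6, 98.2], 0.54)]
top stirrer [([388.3, 178.4, 65.7, 76.3], 0.61)]
{'mtx': array([[527.11622626,   0.        , 279.54171188],
       [  0.        , 527.11622626, 208.25515009],
       [  0.        ,   0.        ,   1.        ]]), 'k1': -0.03302248590178508, 'extrinsics': array([[-5.60273487e-02, -9.98428362e-01, -1.32024044e-03,
        -4.34354666e-02],
       [-9.73659711e-01,  5.49300589e-02, -2.21290431e-01,
         5.40964411
[... 1283 characters left out ...]
9924285,  0.73721117],
       [ 0.        ,  0.        ,  0.        ,  1.        ]])}
{'mtx': array([[352.51078338,   0.        , 276.28590902],
       [  0.        , 352.51078338, 214.70498452],
       [  0.        ,   0.        ,   1.        ]]), 'k1': -0.09232242006904705, 'hand_eye': array([[-6.46597807e-04, -9.60276190e-01, -2.79050571e-01,
         7.07950184e-02],
       [ 9.99999453e-01, -3.91513897e-04, -9.69845640e-04,
        -4.27224228e-04],
       [ 8.22067500e-04, -2.79051045e-01,  9.60275918e-01,
        -1.43202521e-01],
       [ 0.00000000e+00,  0.00000000e+00,  0.00000000e+00,
         1.00000000e+00]])}
1.0 [ 2.39979976e-05  9.89228469e-01  1.46379762e-01 -8.47925284e-06]
```

```bash
python3 - <<'E'
import cv2
a=cv2.imread("pics/top0.png")[120:300,80:350];cv2.imwrite("pics/top0c.png",cv2.resize(a,None,fx=2.95,fy=2.95,interpolation=2))
E
cat > h.py <<'E'
import numpy as np, cv2
from cell import bot
from scipy.spatial.transform import Rotation as R
def cam_ext(name):
    k=bot.calibration(name)
    if name!="wrist": return k,k["extrinsics"]
    q=bot.read_tool_rot();T=np.eye(4);T[:3,:3]=R.from_quat([q[1],q[2],q[3],q[0]]).as_matrix();T[:3,3]=bot.read_position()
    return k,np.linalg.inv(T@k["hand_eye"])
def unproj(k,E,uv,z):
    "pixel -> world point at height z"
    m=k["mtx"];d=np.array([(uv[0]-m[0,2])/m[0,0],(uv[1]-m[1,2])/m[1,1]]);s=d.copy()
    for _ in range(10): s=d/(1+k["k1"]*(s@s))
    r=E[:3,:3].T@np.r_[s,1];o=-E[:3,:3].T@E[:3,3]
    return o+r*(z-o[2])/r[2]
def proj(k,E,p):
    c=E[:3,:3]@np.asarray(p)+E[:3,3];s=c[:2]/c[2];s=s*(1+k["k1"]*(s@s))
    return k["mtx"][:2,:2]@s+k["mtx"][:2,2]
def quat(x=None,y=None,z=(0,0,-1)):
    "tool orientation from its z and y axes in the world"
    z=np.array(z,float);y=np.array(y,float);M=np.c_[np.cross(y,z),y,z]
    q=R.from_matrix(M).as_quat();return [q[3],q[0],q[1],q[2]]
E
```

```text
(no output)
```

View pics/top0c.png

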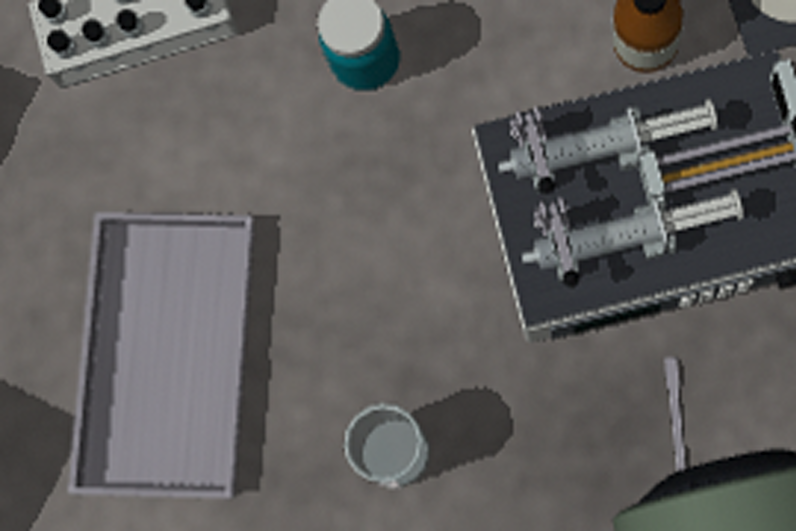

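The crop shows both syringes with their nozzles to the left: near tip at (525,258) and far tip at (500,168). The knobs are at (571,278) and (545,184), and the tray's rim corners are at (97,215), (251,215), (232,495) and (70,492). The beaker stands between them.

```bash
python3 - <<'E'
from h import *
from scipy.optimize import least_squares as ls
k,E=cam_ext("top")
f=lambda p:(p[0]/2.95+80,p[1]/2.95+120)
def fit(obj,pix,x0):
    def P(v,o): c,s=np.cos(v[2]),np.sin(v[2]); return [v[0]+c*o[0]-s*o[1],v[1]+s*o[0]+c*o[1],o[2]]
    r=ls(lambda v:np.ravel([proj(k,E,P(v,o))-f(p) for o,p in zip(obj,pix)]),x0)
    print(np.round(r.x,4),np.round(r.fun,1).tolist());return r.x
obj=[(-.045,.139,.112),(.045,.139,.112),(-.079,.101,.1365),(-.079+.09,.101,.1365),(.105,.155,.08),(-.105,.155,.08)]
pix=[(525,258),(500,168),(571,278),(545,184),(475,130),(527,330)]
pump=fit(obj,pix,[.6,-.1,.2])
t=[(97,215),(251,215),(232,495),(70,492)]
# long side along image vertical = world x
tray=fit([(.135,.075,.026),(.135,-.075,.026),(-.135,-.075,.026),(-.135,.075,.026)],t,[.4,.3,0])
for n,p in dict(thn=(740,205),thf=(714,115)).items():
    w=unproj(k,E,f(p),.125)[:2]-pump[:2];c,s=np.cos(pump[2]),np.sin(pump[2]);print(n,c*w[0]+s*w[1],-s*w[0]+c*w[1])
print("beaker",unproj(k,E,f((390,450)),.0)[:2], "spat",unproj(k,E,f((672,360)),0)[:2],unproj(k,E,f((682,470)),0)[:2])
print("reag",unproj(k,E,f((645,45)),.02)[:2])
np.save("pump.npy",pump);np.save("tray.npy",tray)
# look from above with wrist
E
```

```text
[ 0.6028 -0.141   0.2065] [-0.2, 0.5, 0.1, 0.2, 0.9, 0.1, 1.1, 0.4, -1.5, -2.0, -0.5, 0.7]
[ 0.4783  0.3426 -0.0753] [0.3, 0.1, -0.7, 1.0, -0.7, -0.4, 1.0, -0.5]
thn -0.04983251327291057 -0.06508352449234078
thf 0.039760756927502125 -0.06602160599202855
beaker [0.37409092 0.12830379] spat [ 0.44675639 -0.15043582] [ 0.33903162 -0.15282595]
reag [ 0.76721509 -0.14381377]
```

```bash
cat >> h.py <<'E'
try: pump=np.load("pump.npy"); tray=np.load("tray.npy")
except Exception: pass
def W(o,f=None):
    f=pump if f is None else f;c,s=np.cos(f[2]),np.sin(f[2])
    return np.array([f[0]+c*o[0]-s*o[1],f[1]+s*o[0]+c*o[1],o[2]])
def inv(w):
    c,s=np.cos(pump[2]),np.sin(pump[2]);d=np.asarray(w)[:2]-pump[:2]
    return np.array([c*d[0]+s*d[1],-s*d[0]+c*d[1],w[2]])
def Q(ang):
    "tool down, closing line at yaw ang (world)"
    return quat(y=(np.cos(ang),np.sin(ang),0))
E
python3 - <<'E'
from h import *
for a in(0,np.pi,np.pi/2,-np.pi/2):
    print(a,np.round(bot.solve_ik(W((0,.02,.30)),Q(pump[2]+a)),2))
q=Q(pump[2]); q2=Q(pump[2]+np.pi)
# pick the camera on the nozzle side or robot side by wrist angle
js=[bot.solve_ik(W((0,.02,.30)),x) for x in(q,q2)]
i=int(np.argmin([abs(j[5]) for j in js])); print("use",i)
bot.move_pose(W((0,.02,.30)),(q,q2)[i]); bot.wait(.3)
k,E=cam_ext("wrist"); im=bot.camera("wrist")[:,:,::-1].copy()
for t in["thumb_a","knob_near","tip_a","syringe_a"]:
    print(t,[(np.round(d['bbox']).tolist(),round(d['confidence'],2)) for d in bot.search_frame("wrist",t)][:3])
cv2.imwrite("pics/w0raw.png",im)
for o in[(-.045,.139,.112),(.045,.139,.112),(-.079,.101,.1365),(.011,.101,.1365),(-.045,.01,.112),(.045,.01,.112),(-.045,-.068,.112),(.045,-.068,.112)]:
    u=proj(k,E,W(o)); print(o,np.round(u)); cv2.circle(im,tuple(int(x) for x in u),3,(0,0,255),1)
cv2.imwrite("pics/w0.png",cv2.resize(im,(800,600),interpolation=2)); print(bot.read_clock(),bot.read_ft_force())
np.savez("w0.npz",E=E)
E
```

```text
0 [-0.32  0.41  0.11  1.27  0.    1.04]
3.141592653589793 [-0.32  0.41  0.11  1.27  0.   -2.1 ]
1.5707963267948966 [-0.32  0.41  0.11  1.27  0.   -0.53]
-1.5707963267948966 [-0.32  0.41  0.11  1.27  0.    2.61]
use 0
thumb_a [([218.0, 204.0, 32.0, 75.0], 0.86), ([308.0, 204.0, 28.0, 75.0], 0.69)]
knob_near [([176.0, 75.0, 96.0, 34.0], 0.87), ([283.0, 74.0, 94.0, 37.0], 0.42)]
tip_a [([206.0, 53.0, 47.0, 224.0], 0.8), ([173.0, 42.0, 212.0, 316.0], 0.34)]
syringe_a [([205.0, 55.0, 49.0, 222.0], 0.98), ([302.0, 54.0, 45.0, 226.0], 0.88), ([283.0, 78.0, 99.0, 27.0], 0.73)]
(-0.045, 0.139, 0.112) [226.  58.]
(0.045, 0.139, 0.112) [328.  58.]
(-0.079, 0.101, 0.1365) [183. 102.]
(0.011, 0.101, 0.1365) [290. 101.]
(-0.045, 0.01, 0.112) [230. 200.]
(0.045, 0.01, 0.112) [323. 200.]
(-0.045, -0.068, 0.112) [233. 273.]
(0.045, -0.068, 0.112) [320. 273.]
3.7083 [ 0.28141858 -0.26561521  0.17248106]
```

View pics/w0.png

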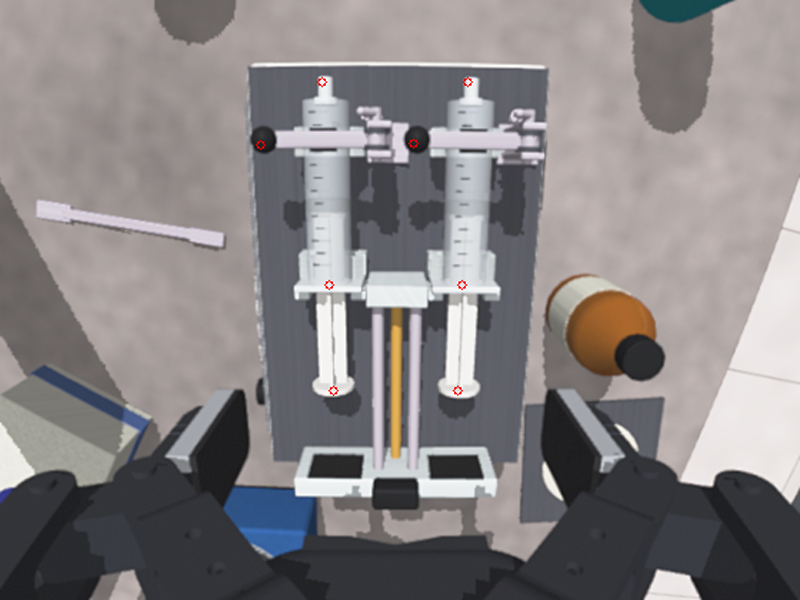

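The projected model lies on the picture, about 1.5 mm short in y. Knobs are at (263,139) and (417,139), thumbs at (333,388) and (458,388) in the 800 px view. Next I push the near plunger.

```bash
python3 - <<'E'
import numpy as np
p=np.load("pump.npy");c,s=np.cos(p[2]),np.sin(p[2]);d=(.0005,.0015)
p[:2]+=[c*d[0]-s*d[1],s*d[0]+c*d[1]];np.save("pump.npy",p)
E
cat >> h.py <<'E'
def push(x,y0=-.100,z=.102,f_stop=7.0):
    q=Q(pump[2]); ydir=W((0,1,0))-W((0,0,0))
    bot.set_gripper(0.0)
    bot.move_pose(W((x,y0,.19)),q); bot.move_linear(W((x,y0,z)),speed=.12); bot.wait(.2)
    f0=np.array(bot.read_ft_force()); y=y0; log=[]
    while y<.002:
        y+=.004; hit=bot.move_linear(W((x,y,z)),speed=.05,until_force=8)
        f=-(np.array(bot.read_ft_force())-f0)@ydir; yy=inv(bot.read_position())[1]
        log.append((round(yy*1000,1),round(f,1)))
        if hit or f>f_stop: break
    print(hit,log,bot.read_clock()); return yy
E
python3 - <<'E'
from h import *
push(-.045)
E
```

```text
False [(np.float64(-95.7), np.float64(0.9)), (np.float64(-91.6), np.float64(1.3)), (np.float64(-87.7), np.float64(1.0)), (np.float64(-83.7), np.float64(-0.1)), (np.float64(-79.7), np.float64(0.7)), (np.float64(-76.1), np.float64(1.2)), (np.float64(-72.2), np.float64(3.2)), (np.float64(-67.7), np.float64(3.2)), (np.float64(-63.5), np.float64(1.6)), (np.float64(-59.5), np.float64(2.6)), (np.float64(-55.5), np.float64(3.1)), (np.float64(-51.5), np.float64(1.8)), (np.float64(-47.5), np.float64(2.3)), (np.float64(-43.5), np.float64(2.5)), (np.float64(-39.5), np.float64(2.8)), (np.float64(-35.5), np.float64(2.6)), (np.float64(-31.5), np.float64(2.5)), (np.float64(-27.5), np.float64(2.6)), (np.float64(-23.5), np.float64(2.3)), (np.float64(-19.9), np.float64(2.8)), (np.float64(-19.8), np.float64(13.2))] 11.5167
```

The near plunger is free: a steady 2–3 N until its stop. Now the far one.

```bash
python3 - <<'E'
from h import *
p=inv(bot.read_position())
bot.move_linear(W((-.045,p[1]-.012,.102)),speed=.1)
bot.move_linear(W((-.045,p[1]-.012,.21)),speed=.2)
y=push(.045)
bot.move_linear(W((.045,-.1,.102)),speed=.1)
bot.move_linear(W((.045,-.1,.21)),speed=.2)
# look from above again
bot.set_gripper(1.0); bot.move_pose(W((0,.02,.30)),Q(pump[2])); bot.wait(.3)
k,E=cam_ext("wrist"); im=bot.camera("wrist")[:,:,::-1].copy()
for o in[(-.045,.139,.112),(.045,.139,.112),(-.079,.101,.1365),(.011,.101,.1365),(-.045,-.010,.112),(.045,-.054,.112),(.045,.059,.112)]:
    cv2.circle(im,tuple(int(x) for x in proj(k,E,W(o))),3,(0,0,255),1)
cv2.imwrite("pics/w1.png",cv2.resize(im[30:310,130:410],(600,600),interpolation=2)); print(bot.read_clock())
E
```

```text
False [(np.float64(-95.7), np.float64(0.1)), (np.float64(-91.6), np.float64(0.1)), (np.float64(-87.7), np.float64(0.7)), (np.float64(-83.7), np.float64(1.0)), (np.float64(-79.7), np.float64(0.8)), (np.float64(-76.5), np.float64(3.2)), (np.float64(-72.5), np.float64(5.0)), (np.float64(-68.4), np.float64(5.7)), (np.float64(-64.5), np.float64(5.5)), (np.float64(-60.8), np.float64(6.4)), (np.float64(-57.2), np.float64(7.2))] 17.1
20.1917
```

View pics/w1.png

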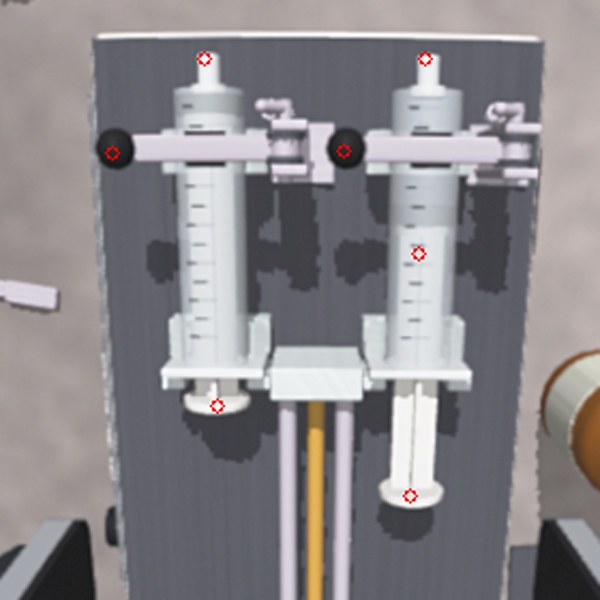

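The near plunger is home (crop pixel (217,402)). The far one stiffened steadily to 7 N at about 20 mm, so the far syringe is the blocked one. Far knob at (346,149). Now its clamp.

```bash
python3 - <<'E'
from h import *
q=Q(pump[2]+np.pi/2); kx,ky,kz=.012,.102,.1365; ox,oz=.003,-.010
bot.set_gripper(.36)
bot.move_pose(W((kx+ox,ky,.21)),q); bot.move_linear(W((kx+ox,ky,.16)),speed=.15)
hit=bot.move_linear(W((kx+ox,ky,kz+oz)),speed=.06,until_force=6); print("hit",hit,inv(bot.read_position()))
if hit: raise SystemExit
bot.set_gripper(0.0,grasp_force=25); print("width",bot.read_gripper_width(),bot.read_finger_force())
h=np.array([kx+.0659,.1335]); a0=np.arctan2(.003,.066); r=.0661
for t in np.linspace(0,1.3,9)[1:]:
    p=h+r*np.array([-np.cos(t+a0),np.sin(t+a0)])
    bot.move_linear(W((p[0]+ox,ky,p[1]+oz)),speed=.07)
    print(round(t,2),np.round(bot.read_ft_force(),1),round(bot.read_gripper_width(),3))
bot.set_gripper(.6); p=inv(bot.read_position())
bot.move_linear(W((p[0],p[1],.28)),speed=.2)
bot.set_gripper(1.0); bot.move_pose(W((.0,.0,.32)),Q(pump[2])); bot.wait(.2)
k,E=cam_ext("wrist"); im=bot.camera("wrist")[:,:,::-1].copy()
for o in[(-.045,.139,.112),(.045,.139,.112),(.045,.059,.112),(.045,.01,.112)]:
    cv2.circle(im,tuple(int(x) for x in proj(k,E,W(o))),3,(0,0,255),1)
cv2.imwrite("pics/w2.png",cv2.resize(im[0:310,130:440],(600,600),interpolation=2)); print(bot.read_clock())
E
```

```text
hit False [0.01504312 0.1020303  0.12643741]
width 0.15954235246122034 24.34855431318283
0.16 [ 2.2 -1.7 -3.7] 0.156
0.32 [-0.3 -2.  -1.9] 0.158
0.49 [-3.1 -2.4 -1. ] 0.158
0.65 [-1.1 -2.8 -0.2] 0.16
0.81 [-0.2 -2.9 -0.8] 0.153
0.98 [ 3.  -2.8 -3.9] 0.153
1.14 [ 4.3 -3.1 -6. ] 0.106
1.3 [0.9 0.5 0.2] -0.002
29.025
```

View pics/w2.png

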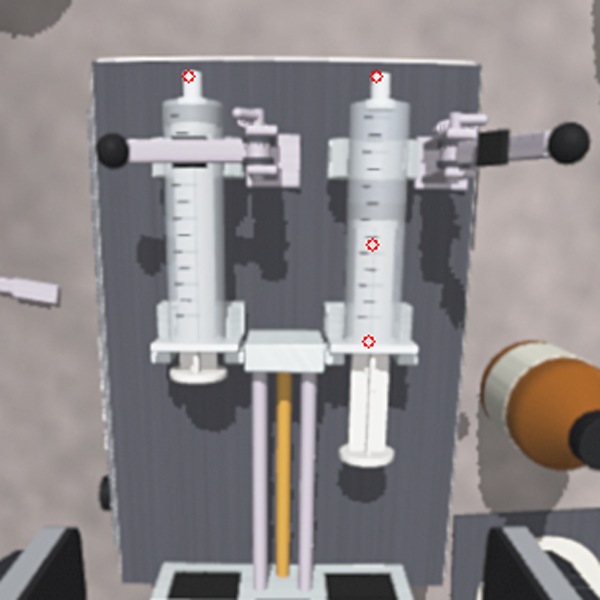

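The far finger stands open (knob at (570,143)) and the syringe is still seated, about 2 mm right of the model. Lift it and carry it above the tray.

```bash
python3 - <<'E'
from h import *
q=Q(pump[2]); x,y=.0465,.050
bot.set_gripper(.68)
bot.move_pose(W((x,y,.24)),q); bot.move_linear(W((x,y,.15)),speed=.15)
hit=bot.move_linear(W((x,y,.099)),speed=.08,until_force=8); print("hit",hit,inv(bot.read_position()))
if hit: raise SystemExit
bot.set_gripper(0.0,grasp_force=40); print("width",bot.read_gripper_width(),bot.read_finger_force())
bot.wait(.2)
bot.move_linear(W((x,y,.14)),speed=.06); print(np.round(bot.read_ft_force(),1),bot.read_gripper_width())
bot.move_linear(W((x,y,.30)),speed=.15)
qt=Q(tray[2]+np.pi/2); g=W((-.008,0,.30),tray)
print(np.round(bot.solve_ik(g,qt),2))
bot.move_pose(g,qt); bot.wait(.3); print(bot.read_gripper_width(),bot.read_clock())
c=bot.camera("side")[:,:,::-1]; w=bot.camera("wrist")[:,:,::-1]
cv2.imwrite("pics/s3.png",np.vstack([np.hstack([c,w])])[:, :] if 0 else cv2.resize(np.hstack([c,w]),(800,300),interpolation=cv2.INTER_AREA))
E
```

```text
hit False [0.04679642 0.04988222 0.09926435]
width 0.3281579522187343 39.29799020290375
[-0.7  0.4 -1. ] 0.327693660701616
[0.5  0.35 0.02 1.24 0.   0.58]
0.3238569430784034 36.0417
```

View pics/s3.png

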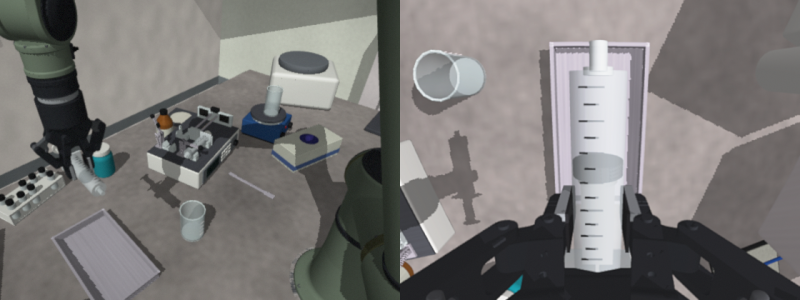

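The syringe is held level and its axis (column 598) is centred over the tray (550–648). Lowering and releasing it.

```bash
python3 - <<'E'
from h import *
bot.move_linear(W((-.008,0,.06),tray),speed=.15)
hit=bot.move_linear(W((-.008,0,.005),tray),speed=.04,until_force=4); print(hit,bot.read_position())
bot.set_gripper(.6); bot.wait(.2)
bot.move_linear(W((-.008,0,.30),tray),speed=.2); bot.wait(.3)
k,E=cam_ext("wrist")
w=bot.camera("wrist")[:,:,::-1].copy()
for a in(-.135,.135):
    for b in(-.075,.075): cv2.circle(w,tuple(int(v) for v in proj(k,E,W((a,b,.026),tray))),3,(0,0,255),1)
t=bot.camera("top")[:,:,::-1]
cv2.imwrite("pics/f.png",cv2.resize(np.hstack([w,t]),(800,300),interpolation=cv2.INTER_AREA)); print(bot.read_clock())
E
```

```text
True [0.47005377 0.34315259 0.00580436]
41.75
```

View pics/f.png

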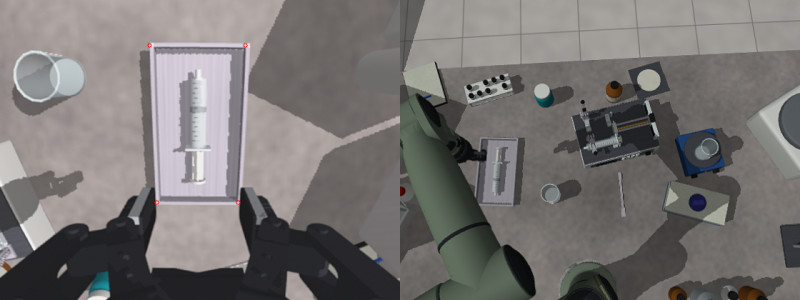

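The syringe lies inside the tray walls (tip (197,70), thumb (198,182)). The near syringe is still clamped with its plunger home, and the bystanders are in place. I'm handing in.

```bash
python3 -c "
from cell import bot
print(bot.close_job())"
```

```text
the job is handed in; nothing more can be done
None
```

The near syringe ran freely, so it is fully home under its clamp; the far one was blocked, so I stopped at about 20 mm (7 N), unclamped it and left it lying in the tray, and the job is handed in at about 42 s (no verdict shown).

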